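# Draw out the gear tray and shut the other two

### The arm

A 6-joint arm with a two-finger parallel gripper is mounted at the origin on a cart in front of the work surface, level with it; the furniture and walls round the work are solid. World frame = base frame: x ahead of the robot, y to its left, z up, the work surface at z = 0. Lengths are in m, angles in rad, forces in N, time in s.
With the tool pointing down it reaches from about 0.3 to 0.875 m from the base axis. Payload 6.4 kg.
Tool frame: the origin (TCP) lies midway between the tips of the shut fingers; the grasp point (between the pads) lies 19 mm behind it; z points along the fingers, y is the line along which they close (so a half turn about z gives the same grasp; the last joint's range is limited). The gripper opens to 85 mm and grips with 20 to 120 N. Pads are 22 mm wide; open, the fingers measure 114 mm over their backs; the gripper's body (76 mm by 85 mm) begins 54 mm behind the grasp point. The pads swing forward as they close: fully open they stand 13 mm farther back than shut.
Start: joints at [-1.421, 0.181, 1.607, -0, 1.354, -0.206], TCP at [0.2, -0.539, 0.231] pointing down, gripper open.
Joint ranges: [-2.99, 2.99], [-0.89, 2.07], [0.3, 2.58], [-1.14, 4.28], [0, 2.63], [-3.12, 3.12]. Speed limits (rad/s): [2.57, 2.57, 3.01, 3.14, 3.14, 3.14].

### API

Orientations are given as a unit quaternion [w, x, y, z].
In Python, from bench import sensors, vision, ctrl gives the robot as it stands.
- The arm moves only by the tool carry_out, never from a script. Its argument "deltas" is text: rows parted by semicolons, each of 7 numbers parted by spaces: the shift along the tool's x, y, z in mm, then the turn, a rotation vector about the tool's x, y, z in rad, then the closure, from 0 (fully open) to 1 (shut). In form: tx ty tz ax ay az claw; .... A call has 1 to 12 rows; each row is the pose to reach, as a shift and turn from the pose commanded when the call began, along the tool's axes at that moment; what a row does not reach only later rows make up. A row lasts 1/8 s, in which the tool goes at most 62.5 mm and 10.7 degrees, less where a joint would pass 70% of its speed; a pose out of reach is approached as far as the arm can. A call with a gripper value outside its range is refused whole. The fingers move at their own pace and stop on an object; the grip force is fixed at half the most. Time passes only in rows, so rows that repeat a pose let the fingers close. It gives the time, the measured TCP pose, the force, the opening and the grip force at its end, in the units of the state.
- sensors.get_obs(): the state, without advancing time (a new reading comes with each control period).
- vision.camera(name): name is "scene" or "top" or "wrist"; returns the picture (420x560x3 uint8, blue, green, red); there is no depth.
- vision.camera_model(name): a dict with "K" (3x3 intrinsics, pixels), "extrinsics" (4x4, takes a point from world to camera coordinates); the wrist camera has in their place "hand_eye" (4x4, takes a point from camera to tool coordinates, whose origin is the TCP and whose axes are the flange's). Camera axes: x right, y down, z forward; pixel columns grow to the right and rows downward; lengths in m; the calibration is good to about 2 mm. A picture is of the moment at which its call begins: read the wrist's pose just before it. camera_model takes no time and is no camera call.
- ctrl.hand_in(): hands the job in; it is judged then, once.
The state is a dict: "time_s": time; "q": joint angles; "dq": joint speeds; "joint_efforts": joint torques, N m; "eef_pos": TCP position; "eef_rot": TCP orientation; "wrist_force": force on the tool from outside, world axes, zero at the start; "torque": the same for the moment, N m; "opening": opening from 0.0 (shut) to 1.0 (fully open); "grasp_force": force on a finger pad.
Only numpy, scipy, OpenCV 4.12 (cv2) and the standard library are available. Lean on these libraries where they do the work, as an engineer would, in place of code of your own. Each camera call takes 0.05 s, during which the arm holds its last target. There are 200 camera calls.

### The job

Set out the gear for inspection: push the trays with the bearing and with the small white carton fully home, and hook a fingertip behind the front lip of the tray with the gear and draw it out all the way to its front stop. Nothing is gripped or lifted: do not pinch the trays' fronts, leave the three parts lying untouched in their trays, and leave the loose tools and the meter on the bench where they are.

Things in the scene. Friction and masses are not known exactly. Their poses are not given: they have to be found in the camera images.
- rack: Steel base plate of the tray rack, 310 x 357 x 6 mm, fixed. Origin on the bench, mid-width, below the outer front face of a tray that is home; x to the rack's back (yaw within 10 deg), y left, z up. Plate from x -125 to +185; trays slide out along -x. Tray centre lines at y +115, 0, -115. Guide rails 10 wide between trays, top at z 18; rubber stop pads at the front, top z 16; back plate top z 46.
- tray_left (a joint): Slide of the open grey tray on the robot's left (+y), m: 0 = fully home, 0.100 = fully out at the front stop; stays where left (friction 2.5 N, hard stops). Tray 170 long (rack x), 98 wide. Heights above the bench: floor top 11, side and back walls 32, front wall 48, rib 23. An empty finger pocket lies between front wall and rib; one part lies behind the rib.
- tray_mid (a joint): Slide of the open grey tray in the middle, m: 0 = fully home, 0.100 = fully out at the front stop; stays where left (friction 2.5 N, hard stops). Tray 170 long (rack x), 98 wide. Heights above the bench: floor top 11, side and back walls 32, front wall 48, rib 23. An empty finger pocket lies between front wall and rib; one part lies behind the rib.
- tray_right (a joint): Slide of the open grey tray on the robot's right (-y), m: 0 = fully home, 0.100 = fully out at the front stop; stays where left (friction 2.5 N, hard stops). Tray 170 long (rack x), 98 wide. Heights above the bench: floor top 11, side and back walls 32, front wall 48, rib 23. An empty finger pocket lies between front wall and rib; one part lies behind the rib.
- lip_left (a point): Point on the front wall (the lip) of the tray on the robot's left (+y), moves with it: middle of the top edge of the 6 mm wall, on its OUTER face (push there to shut), 48 mm above the bench; axes as the rack's. Inner surface to hook at x = +6 mm, bead at the top edge to x = +9. Free finger pocket from x = +9 to +51, 92 wide; part's compartment from x = +55 to +167.
- lip_mid (a point): Point on the front wall (the lip) of the tray in the middle, moves with it: middle of the top edge of the 6 mm wall, on its OUTER face (push there to shut), 48 mm above the bench; axes as the rack's. Inner surface to hook at x = +6 mm, bead at the top edge to x = +9. Free finger pocket from x = +9 to +51, 92 wide; part's compartment from x = +55 to +167.
- lip_right (a point): Point on the front wall (the lip) of the tray on the robot's right (-y), moves with it: middle of the top edge of the 6 mm wall, on its OUTER face (push there to shut), 48 mm above the bench; axes as the rack's. Inner surface to hook at x = +6 mm, bead at the top edge to x = +9. Free finger pocket from x = +9 to +51, 92 wide; part's compartment from x = +55 to +167.
- gear: Small toothed steel gear with a hub, 56 mm across, 28 mm high, lying flat in the rear compartment of one of the trays (which one varies). Origin at the centre of its underside, z up.
- bearing: Ball bearing, 52 mm across, 15 mm high, lying in another tray. Origin at the centre of its underside.
- carton: Small white carton, 51 x 60 x 22 mm, lying in the third tray. Origin at the centre of its underside.
- meter: Loose hand-held multimeter lying on the bench to the left of the rack, 116 x 66 x 30 mm, long along its own x. Origin at the middle of its underside.
- marker: Loose marker pen lying on the bench to the right of the rack, 17 x 129 x 17 mm, long along its own y. Origin at the middle of its underside.
- pliers: Loose pliers lying on the bench further right, 58 x 179 x 14 mm, long along its own y. Origin at the middle of its underside.
Not all that is in view belongs to the job. What is shaped like the carton but green or yellow is not meant.

How it is judged:
On the way:
1. the tray with the gear is drawn out by a finger behind its front lip (((x of gear in the frame of lip_left between 0.055 and 0.167 m and y of gear in the frame of lip_left between -0.045 and 0.045 m and value of joint tray_left above 0.06 m and (contact force between the fingers and tray_left_c6 above 1 N or contact force between the fingers and tray_left_c7 above 1 N)) or (x of gear in the frame of lip_mid between 0.055 and 0.167 m and y of gear in the frame of lip_mid between -0.045 and 0.045 m and value of joint tray_mid above 0.06 m and (contact force between the fingers and tray_mid_c6 above 1 N or contact force between the fingers and tray_mid_c7 above 1 N)) or (x of gear in the frame of lip_right between 0.055 and 0.167 m and y of gear in the frame of lip_right between -0.045 and 0.045 m and value of joint tray_right above 0.06 m and (contact force between the fingers and tray_right_c6 above 1 N or contact force between the fingers and tray_right_c7 above 1 N)))), for 0.1 s.
At the end, for the whole second after the job is handed in: The tray that holds the gear is out to its front stop (slide above 95 mm of 100), both other trays are home (slide below 5 mm), the gear lies in the rear compartment of the tray that is out, and the three parts are at rest (((x of gear in the frame of lip_left between 0.055 and 0.167 m and y of gear in the frame of lip_left between -0.045 and 0.045 m and value of joint tray_left above 0.095 m and value of joint each of tray_mid, tray_right below 0.005 m) or (x of gear in the frame of lip_mid between 0.055 and 0.167 m and y of gear in the frame of lip_mid between -0.045 and 0.045 m and value of joint tray_mid above 0.095 m and value of joint each of tray_left, tray_right below 0.005 m) or (x of gear in the frame of lip_right between 0.055 and 0.167 m and y of gear in the frame of lip_right between -0.045 and 0.045 m and value of joint tray_right above 0.095 m and value of joint each of tray_left, tray_mid below 0.005 m)) and linear speed of each of gear, bearing, carton below 0.01 m/s); the robot touches nothing.
It fails at once if the gear, bearing or carton is touched by the robot (contact force between any of the fingers, the arm and gear above 1 N or contact force between any of the fingers, the arm and bearing above 1 N or contact force between any of the fingers, the arm and carton above 1 N).
It fails at once if the gear, bearing or carton is lifted off its tray's floor (height (world z) of any of gear, bearing, carton above 0.035 m).
It fails at once if the front wall of a tray is pinched between the fingers ((contact force between the fingers and tray_left_c5 above 3 N and (contact force between the fingers and tray_left_c6 above 3 N or contact force between the fingers and tray_left_c7 above 3 N)) or (contact force between the fingers and tray_mid_c5 above 3 N and (contact force between the fingers and tray_mid_c6 above 3 N or contact force between the fingers and tray_mid_c7 above 3 N)) or (contact force between the fingers and tray_right_c5 above 3 N and (contact force between the fingers and tray_right_c6 above 3 N or contact force between the fingers and tray_right_c7 above 3 N))).
It fails at once if a loose tool or the meter on the bench is moved more than 20 mm (distance of any of meter, marker, pliers from where it was at the start of the episode above 0.02 m).
It also fails if it takes over 48 s, if anything falls off the work surface, if the arm or the gripper's body presses on something with over 40 N, if the wrist force passes 120 N, or if a joint passes its speed limit or range.

## Working session

There is one attempt and no reset: what is moved stays moved. The work goes in short steps, Python scripts to look and compute and a tool call to move; the robot and the scene stay as the last step left them, time stands still between calls to the robot, and variables do not carry over. Pictures are saved under pics/ and viewed, at most 10 in all, crops included, and the job is handed in when it is done.

Besides the shell and the picture viewer there is one more tool, called after ">>>" by a JSON object that holds its "api" and its "payload", one argument or row to a line. carry_out: Moves the arm, as the interface text tells. Its arguments: {"type":"object","properties":{"deltas":{"type":"string"}},"required":["deltas"]}

```bash
mkdir -p pics
cat > h.py <<'E'
import numpy as np, cv2
from bench import sensors, vision, ctrl
def ray(cam,uv,z):
    m=vision.camera_model(cam);K=np.array(m["K"]);E=np.array(m["extrinsics"])
    R,t=E[:3,:3],E[:3,3];c=-R.T@t
    d=R.T@np.linalg.inv(K)@np.array([uv[0],uv[1],1.]);return c+d*(z-c[2])/d[2]
def proj(cam,p):
    m=vision.camera_model(cam);K=np.array(m["K"]);E=np.array(m["extrinsics"])
    q=K@(E[:3,:3]@np.array(p)+E[:3,3]);return q[:2]/q[2]
E
python3 - <<'E'
from h import *
for n in("top","scene"):
    cv2.imwrite(f"pics/{n}0.png",vision.camera(n))
    m=vision.camera_model(n);E=np.array(m["extrinsics"]);print(n,-E[:3,:3].T@E[:3,3])
o=sensors.get_obs();print(o["time_s"],o["eef_pos"],o["eef_rot"],o["opening"])
E
```

```text
top [ 0.42397841 -0.01111627  1.2986425 ]
scene [ 0.05954693 -0.85660315  1.10966303]
0.1 [ 0.20023878 -0.5384966   0.23048896] [-7.69548698e-04  9.84216197e-01  1.76968599e-01  1.72834821e-05] 0.9962801571671985
```

View pics/top0.png

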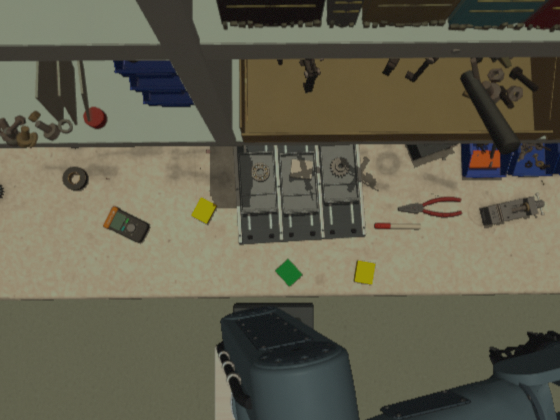

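View pics/scene0.png

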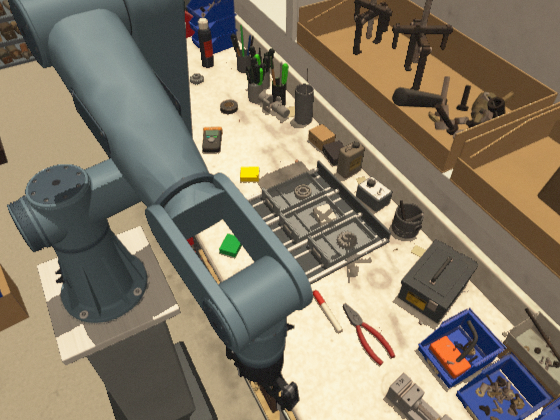

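Top view: the rack spans about u 237–365, v 143–242. There are round parts in the left tray (261,172) and right tray (340,168), and the carton is in the middle (300,170). I'll enlarge both views.

Run:
```python
import cv2
a=cv2.imread("pics/top0.png")[138:248,225:375];b=cv2.imread("pics/scene0.png")[155:285,245:395]
cv2.imwrite("pics/t1.png",cv2.resize(a,None,fx=5.3,fy=5.3,interpolation=cv2.INTER_CUBIC))
cv2.imwrite("pics/s1.png",cv2.convertScaleAbs(cv2.resize(b,None,fx=4.5,fy=4.5,interpolation=cv2.INTER_CUBIC),alpha=1.4))
```

```text
(no output)
```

View pics/t1.png

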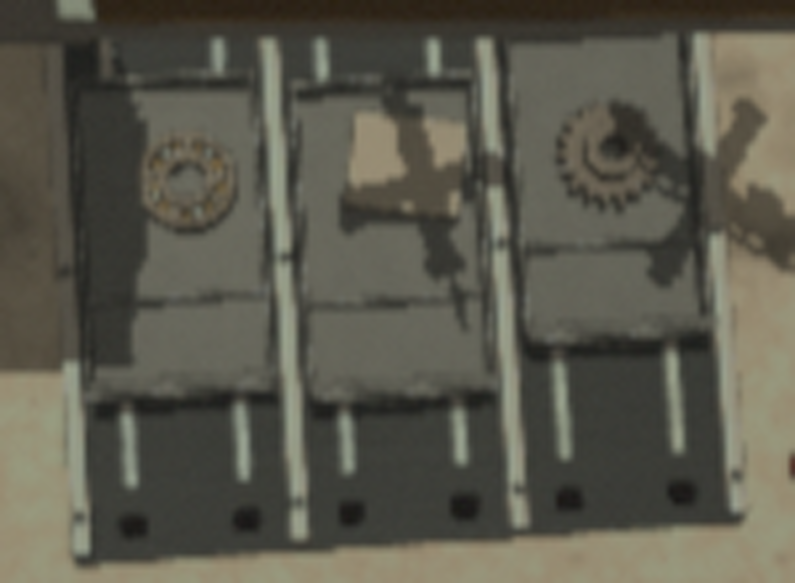

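View pics/s1.png

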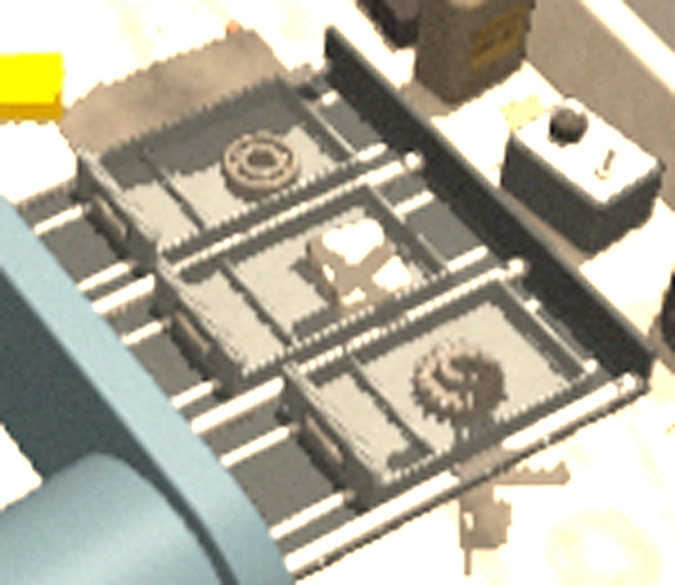

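Confirmed: bearing in the left tray and carton in the middle, both partly out. The gear is in the right tray, which is nearly home. Next I'll compute the rack pose.

Run:
```python
from h import *
f=lambda x,y:(x/5.3+225-.4,y/5.3+138-.4)
A=ray("top",f(77,560),.006);B=ray("top",f(742,520),.006)
print(A,B,np.linalg.norm(A-B))
d=(A-B)[:2];yaw=np.arctan2(-d[0],d[1]);ex=np.array([np.cos(yaw),np.sin(yaw)]);ey=np.array([-ex[1],ex[0]])
O=((A+B)/2)[:2]+.125*ex;print("yaw",yaw,"O",O)
# pads
for p in[(133,525),(247,518),(350,512),(464,506),(568,499),(682,491)]:
    w=ray("top",f(*p),.016)[:2]-O;print("pad",w@ex,w@ey)
for n,p in dict(L=(183,398),M=(403,398),R=(622,345)).items():
    for z in(.048,.011):
        w=ray("top",f(*p),z)[:2]-O;print(n,z,w@ex,w@ey)
for n,p in dict(L=(183,300),M=(395,300),R=(610,245)).items():
    w=ray("top",f(*p),.023)[:2]-O;print("rib",n,w@ex-.053,w@ey)
for i,u in enumerate([.115,0,-.115]):
    print("home lip",O+u*ey)
o=ray("top",(289,272),.02);print("green",o,ray("top",(365,272),.02),"marker",ray("top",(398,226),.01))
print(vision.camera_model("wrist"))
```

```text
[0.43474597 0.08803783 0.006     ] [ 0.45189228 -0.26390514  0.006     ] 0.3523603939189999
yaw 0.0486805278226921 O [ 0.56817104 -0.08185099]
pad -0.1085961475184215 0.1451365417833421
pad -0.10851325137269606 0.08524829367031261
pad -0.10860816472535306 0.03109800381186206
pad -0.10904885792223269 -0.028868766945261148
pad -0.10865164614825001 -0.08367955258687293
pad -0.10804443542827984 -0.14383288625105875
L 0.048 -0.0459068913028446 0.11423027888902115
L 0.011 -0.04310601373438646 0.11531198015829279
M 0.048 -0.05263637569868945 0.0014353477375819634
M 0.011 -0.050034588536561286 -0.0008199657410777848
R 0.048 -0.03204726657799923 -0.11290508752283136
R 0.011 -0.028836354873827127 -0.11854313916936689
rib L -0.0454738120329564 0.11202174987566968
rib M -0.05208204676542605 0.000810040106526009
rib R -0.02971670791716565 -0.11414641563225966
home lip [0.56257499 0.03301277]
home lip [ 0.56817104 -0.08185099]
home lip [ 0.57376709 -0.19671476]
green [ 0.35406757 -0.0500078   0.02      ] [ 0.35162068 -0.25967114  0.02      ] marker [ 0.47794142 -0.35754227  0.01      ]
{'K': array([[322.28770412,   0.        , 281.56727325],
       [  0.        , 322.28770412, 207.09396863],
       [  0.        ,   0.        ,   1.        ]]), 'hand_eye': array([[-3.57528707e-04, -9.51133930e-01, -3.08778430e-01,
         7.90028377e-02],
       [ 9.99999909e-01, -4.11871238e-04,  1.10810960e-04,
        -1.49266213e-04],
       [-2.32573018e-04, -3.08778362e-01,  9.51133991e-01,
        -1.43028351e-01],
       [ 0.00000000e+00,  0.00000000e+00,  0.00000000e+00,
         1.00000000e+00]])}
```

```bash
cat >> h.py <<'E'
from scipy.spatial.transform import Rotation as Rn
O=np.array([.56817,-.08185]);YAW=.04868
ex=np.array([np.cos(YAW),np.sin(YAW)]);ey=np.array([-ex[1],ex[0]])
def go(rx,ry,z,yaw=YAW):
    "tool-frame shift (mm) and turn to rack x,y, height z"
    o=sensors.get_obs();q=o["eef_rot"];R=Rn.from_quat([q[1],q[2],q[3],q[0]])
    p=np.r_[O+rx*ex+ry*ey,z]
    T=Rn.from_matrix(np.c_[np.r_[ex,0],np.r_[-ey,0],[0,0,-1]])
    print("shift",np.round(R.inv().apply(p-np.array(o["eef_pos"]))*1e3,1),"turn",np.round((R.inv()*T).as_rotvec(),4),"world",p.round(3))
E
python3 - <<'E'
from h import *
for z in(0,.1,.2,.3,.4,.5,.6):
    p=ray("top",(240,137),z);q=ray("top",(545,135),z);print(z,p.round(3),proj("scene",p).round(),proj("scene",q).round())
go(0,-.115,.16)
E
```

```text
0 [0.738 0.085 0.   ] [322. 173.] [532. 415.]
0.1 [0.714 0.077 0.1  ] [319. 154.] [520. 378.]
0.2 [0.69 0.07 0.2 ] [315. 132.] [507. 338.]
0.3 [0.666 0.062 0.3  ] [311. 108.] [492. 294.]
0.4 [0.641 0.055 0.4  ] [306.  80.] [476. 245.]
0.5 [0.617 0.048 0.5  ] [301.  48.] [458. 191.]
0.6 [0.593 0.04  0.6  ] [295.  11.] [438. 130.]
shift [ 469.2 -190.1   70.9] turn [-1.500e-03 -1.000e-04  3.071e-01] world [ 0.574 -0.197  0.16 ]
```

>>> {"api": "carry_out", "payload": {
  "deltas": "47 -19 12 0 0 0.03 1;94 -38 24 0 0 0.06 1;141 -57 36 0 0 0.09 1;188 -76 48 0 0 0.12 1;235 -95 60 0 0 0.155 1;281 -114 72 0 0 0.185 1;328 -133 84 0 0 0.215 1;375 -152 96 0 0 0.245 1;422 -171 108 0 0 0.28 1;469 -190 121 0 0 0.307 1;469 -190 121 0 0 0.307 1;469 -190 121 0 0 0.307 1"
}}

```text
time_s: 1.6
eef_pos: [0.5733, -0.1973, 0.1098]
eef_rot: [-0.0, 1.0, 0.025, -0.001]
wrist_force: [-0.6, -0.8, -0.6]
opening: 0.001
grasp_force: 0.0
```

Run:
```python
from h import *
go(0,-.115,.022)
cv2.imwrite("pics/w1.png",vision.camera("wrist"))
o=sensors.get_obs();m=vision.camera_model("wrist");H=np.array(m["hand_eye"]);K=np.array(m["K"])
q=o["eef_rot"];R=Rn.from_quat([q[1],q[2],q[3],q[0]]).as_matrix()
def pj(rx,ry,z):
    p=np.r_[O+rx*ex+ry*ey,z];t=R.T@(p-o["eef_pos"]);c=H[:3,:3].T@(t-H[:3,3]);u=K@c;return (u[:2]/u[2]).round()
for n,a in dict(lipL=(-.03,-.068,.048),lipR=(-.03,-.162,.048),ribL=(.023,-.068,.023),ribR=(.023,-.162,.023),tip=(0,-.115,.011)).items():print(n,pj(*a))
```

```text
shift [ 0.6 -0.5 87.8] turn [-0.0003  0.0012  0.0011] world [ 0.574 -0.197  0.022]
lipL [214. 263.]
lipR [346. 263.]
ribL [216. 182.]
ribR [344. 182.]
tip [280. 207.]
```

View pics/w1.png

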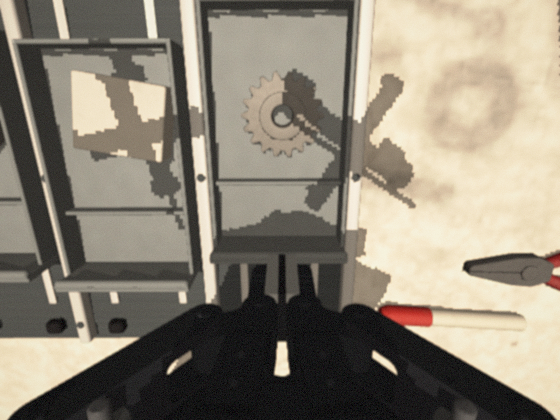

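The wrist view matches the prediction: rib at v≈182, lip at v≈240–262, u 212–348. I'll descend into the pocket.

>>> {"api": "carry_out", "payload": {
  "deltas": "0 0 30 0 0 0 1;0 0 60 0 0 0 1;0 0 88 0 0 0 1;0 0 88 0 0 0 1;0 0 88 0 0 0 1"
}}

```text
time_s: 2.28
eef_pos: [0.5741, -0.1987, 0.0237]
eef_rot: [0.0, 1.0, 0.024, 0.001]
wrist_force: [0.2, 0.6, 0.5]
opening: -0.002
grasp_force: 0.0
```

>>> {"api": "carry_out", "payload": {
  "deltas": "-6 0 0 0 0 0 1;-12 0 0 0 0 0 1;-20 0 0 0 0 0 1;-28 0 0 0 0 0 1;-36 0 0 0 0 0 1;-44 0 0 0 0 0 1;-52 0 0 0 0 0 1;-60 0 0 0 0 0 1;-68 0 0 0 0 0 1;-74 0 0 0 0 0 1;-78 0 0 0 0 0 1;-80 0 0 0 0 0 1"
}}

```text
time_s: 3.78
eef_pos: [0.4935, -0.2013, 0.0221]
eef_rot: [-0.0, 1.0, 0.024, -0.0]
wrist_force: [3.1, -0.5, 0.6]
opening: -0.002
grasp_force: 1.3
```

>>> {"api": "carry_out", "payload": {
  "deltas": "-1 0 0 0 0 0 1;-2 0 0 0 0 0 1;-3 0 0 0 0 0 1;-4 0 0 0 0 0 1;-4 0 0 0 0 0 1;-4 0 0 0 0 0 1"
}}

```text
time_s: 4.53
eef_pos: [0.4897, -0.2015, 0.0222]
eef_rot: [-0.0, 1.0, 0.024, -0.0]
wrist_force: [2.7, -1.0, -1.3]
opening: -0.0
grasp_force: 1.0
```

Still sliding at friction level, so it isn't at the stop yet.

>>> {"api": "carry_out", "payload": {
  "deltas": "-1 0 0 0 0 0 1;-2 0 0 0 0 0 1;-3 0 0 0 0 0 1;-4 0 0 0 0 0 1;-5 0 0 0 0 0 1;-6 0 0 0 0 0 1;-6 0 0 0 0 0 1"
}}

```text
time_s: 5.4
eef_pos: [0.4893, -0.2018, 0.0228]
eef_rot: [0.001, 1.0, 0.024, 0.006]
wrist_force: [27.2, 3.9, -16.9]
opening: -0.003
grasp_force: 13.5
```

Stop reached: the position has stalled at 27 N. I'll back off and lift out.

>>> {"api": "carry_out", "payload": {
  "deltas": "8 0 0 0 0 0 1;20 0 0 0 0 0 1;20 0 0 0 0 0 1;20 0 -30 0 0 0 1;20 0 -70 0 0 0 1;20 0 -70 0 0 0 1"
}}

```text
time_s: 6.15
eef_pos: [0.5056, -0.2024, 0.0955]
eef_rot: [0.002, 1.0, 0.024, 0.002]
wrist_force: [0.4, -0.2, 0.1]
opening: 0.003
grasp_force: 0.0
```

Run:
```python
from h import *
go(-.09,0,.095);go(-.09,0,.028);go(-.011,0,.028);go(-.09,.115,.095)
```

```text
shift [ -21.6 -117.4   -0. ] turn [ 0.0037 -0.0045  0.    ] world [ 0.478 -0.086  0.095]
shift [ -21.9 -117.6   67. ] turn [ 0.0037 -0.0045  0.    ] world [ 0.478 -0.086  0.028]
shift [  57.1 -117.6   67.3] turn [ 0.0037 -0.0045  0.    ] world [ 0.557 -0.082  0.028]
shift [ -21.6 -232.4   -0.5] turn [ 0.0037 -0.0045  0.    ] world [0.473 0.029 0.095]
```

>>> {"api": "carry_out", "payload": {
  "deltas": "-11 -58 0 0 0 0 1;-22 -117 0 0 0 0 1;-22 -117 0 0 0 0 1;-22 -117 35 0 0 0 1;-22 -117 67 0 0 0 1;-22 -117 67 0 0 0 1;-10 -117 67 0 0 0 1;-2 -117 67 0 0 0 1;6 -117 67 0 0 0 1;14 -117 67 0 0 0 1;22 -117 67 0 0 0 1;30 -117 67 0 0 0 1"
}}

```text
time_s: 7.65
eef_pos: [0.5284, -0.0825, 0.0253]
eef_rot: [-0.0, 1.0, 0.024, -0.0]
wrist_force: [-2.6, 0.5, 2.1]
opening: 0.0
grasp_force: 1.5
```

>>> {"api": "carry_out", "payload": {
  "deltas": "8 0 0 0 0 0 1;16 0 0 0 0 0 1;22 0 0 0 0 0 1;26 0 0 0 0 0 1;28 0 0 0 0 0 1;30 0 0 0 0 0 1;30 0 0 0 0 0 1"
}}

```text
time_s: 8.52
eef_pos: [0.5526, -0.081, 0.0246]
eef_rot: [-0.001, 1.0, 0.025, -0.006]
wrist_force: [-24.4, -2.5, 17.9]
opening: 0.001
grasp_force: 12.3
```

Middle tray is at its stop (24 N, within 4 mm of prediction). Now the left one.

>>> {"api": "carry_out", "payload": {
  "deltas": "-20 0 0 0 0 0 1;-50 0 0 0 0 0 1;-84 0 0 0 0 0 1;-84 0 -40 0 0 0 1;-84 -57 -40 0 0 0 1;-84 -115 -40 0 0 0 1;-84 -115 -40 0 0 0 1;-84 -115 0 0 0 0 1;-84 -115 0 0 0 0 1;-70 -115 0 0 0 0 1;-60 -115 0 0 0 0 1;-50 -115 0 0 0 0 1"
}}

```text
time_s: 10.02
eef_pos: [0.5046, 0.0308, 0.0264]
eef_rot: [0.0, 1.0, 0.024, 0.001]
wrist_force: [0.8, -0.1, -0.9]
opening: 0.0
grasp_force: 0.0
```

>>> {"api": "carry_out", "payload": {
  "deltas": "8 0 0 0 0 0 1;16 0 0 0 0 0 1;24 0 0 0 0 0 1;32 0 0 0 0 0 1;38 0 0 0 0 0 1;42 0 0 0 0 0 1;46 0 0 0 0 0 1;48 0 0 0 0 0 1;50 0 0 0 0 0 1;50 0 0 0 0 0 1"
}}

```text
time_s: 11.28
eef_pos: [0.5465, 0.0339, 0.024]
eef_rot: [-0.0, 1.0, 0.025, -0.007]
wrist_force: [-21.1, -2.1, 15.0]
opening: 0.003
grasp_force: 11.2
```

Stalled at 21 N with the same offset as the middle tray, so it's home. I'll retreat, lift and check.

>>> {"api": "carry_out", "payload": {
  "deltas": "-20 0 0 0 0 0 1;-60 0 0 0 0 0 1;-100 0 0 0 0 0 1;-100 0 -60 0 0 0 1;-110 50 -110 0 0 0 1;-110 100 -140 0 0 0 1;-110 100 -140 0 0 0 1;-110 100 -140 0 0 0 1"
}}

```text
time_s: 12.28
eef_pos: [0.4477, -0.0717, 0.1652]
eef_rot: [0.0, 1.0, 0.024, 0.0]
wrist_force: [-1.0, 1.3, 0.2]
opening: -0.001
grasp_force: 0.0
```

Run:
```python
from h import *
w=vision.camera("wrist");t=vision.camera("top")[138:248,225:375]
cv2.imwrite("pics/e.png",np.hstack([cv2.resize(w,(400,300)),cv2.resize(t,(400,300),interpolation=cv2.INTER_CUBIC)]))
o=sensors.get_obs();m=vision.camera_model("wrist");H=np.array(m["hand_eye"]);K=np.array(m["K"])
q=o["eef_rot"];R=Rn.from_quat([q[1],q[2],q[3],q[0]]).as_matrix()
def pj(rx,ry,z):
    p=np.r_[O+rx*ex+ry*ey,z];u=K@(H[:3,:3].T@(R.T@(p-o["eef_pos"])-H[:3,3]));return (u[:2]/u[2]*400/560).round()
for a in((0,.115,.048),(0,0,.048),(-.1,-.115,.048),(.053,.115,.023),(.053,0,.023),(-.047,-.115,.023)):print(pj(*a))
print(o["eef_pos"],o["wrist_force"])
```

```text
[105.  30.]
[218.  30.]
[317. 126.]
[108. -22.]
[218. -22.]
[314.  78.]
[ 0.446755   -0.07040984  0.16407013] [ 0.01439182 -0.35960519  0.64412583]
```

View pics/e.png

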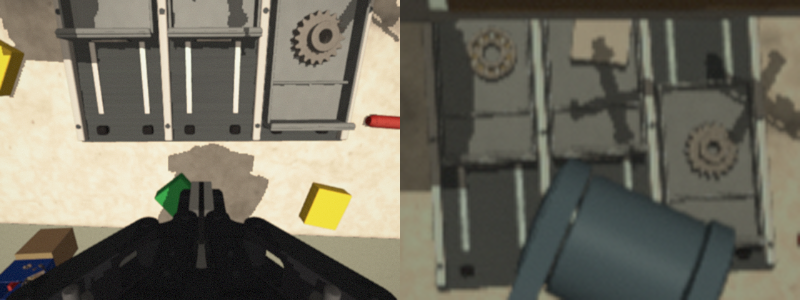

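The wrist view shows the left and middle lips at v≈31–33 (predicted 30) and the right lip at v≈125 (predicted 126). The parts are lying in their trays and the robot is clear of everything.

```bash
python3 -c "
from bench import ctrl
print(ctrl.hand_in())"
```

```text
the job is handed in; nothing more can be done
None
```

The job is handed in: the gear's tray (right) is drawn out to its front stop, and the bearing (left) and carton (middle) trays are pushed fully home; each stop was felt as a 21–27 N stall, but no verdict came back.

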